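# Pack the saw templates back into their tray

## Robot

A 6-joint arm with a two-finger parallel gripper is mounted at the origin on the work surface. World frame = base frame: x ahead of the robot, y to its left, z up, the work surface at z = 0. Lengths are in mm, angles in rad, forces in N, time in s.
With the tool pointing down it reaches from about 400 to 925 mm from the base axis. Payload 12.5 kg.
Tool frame: the origin (TCP) lies between the finger pads; the fingertips stand 19 mm ahead of it and the grasp point (between the pads) is the TCP (env.nose_length is the distance from the TCP to the fingertips, in mm); z points along the fingers, y is the line along which they close (so a half turn about z gives the same grasp; the last joint's range is limited). The gripper opens to 95 mm and grips with 3 to 60 N. Pads are 20 mm wide; open, the fingers measure 119 mm over their backs; the gripper's body (75 mm by 180 mm) begins 59 mm behind the grasp point.
Start: joints at [1.202, 0.491, 1.559, -0, 1.092, -0.106], TCP at [162.348, 603.565, 201.761] pointing down, gripper open.
Joint ranges: [-3.1, 3.1], [-0.84, 2.19], [0.05, 2.79], [-1.13, 4.28], [0.06, 2.93], [-2.69, 2.69]. Speed limits (rad/s): [2.22, 2.22, 2.79, 3.14, 3.14, 3.14].

## Interface

Orientations are given as [roll, pitch, yaw] about the fixed x, y, z axes, in that order (R = Rz(yaw) Ry(pitch) Rx(roll)).
In Python, from cell import env gives the robot as it stands. The module is installed in compiled form; this text tells all that it offers.
- The arm moves only by the tool drive_tool, never from a script. Its argument "rows" is a list that holds one entry, the list of rows, each a list of 7 numbers: the shift along the tool's x, y, z scaled (see below), then the turn, a rotation vector about the tool's x, y, z scaled (see below), then the opening, from 0 (shut) to 1 (fully open). In form: [[[tx, ty, tz, ax, ay, az, jaw], ...]]. A call has 1 to 5 rows; each row shifts and turns the commanded pose from where the row before left it, along the tool's axes as they then stand; what a row does not reach is not made up. The controller multiplies each number of a shift by 250 mm and each number of a turn by 180 degrees. A row lasts 1/8 s, in which the tool goes at most 62.5 mm and 10.7 degrees, less where a joint would pass 70% of its speed; a pose out of reach is approached as far as the arm can. A call with a number of a shift or a turn outside -1 to 1 is refused whole. A call with a gripper value outside its range is refused whole. The fingers move at their own pace and stop on an object; the grip force is fixed at half the most. Time passes only in rows, so rows that do not move let the fingers close. It gives the time, the measured TCP pose, the force, the opening and the grip force at its end, in the units of the state.
- env.state(): the state, without advancing time (a new reading comes with each control period).
- env.read_camera(name): name is "side" or "top" or "wrist"; returns a dict with "color" (480x640x3 uint8, blue, green, red), "camera_matrix" (3x3 intrinsics, pixels), "pose" (4x4, takes a point from camera to world coordinates). Camera axes: x right, y up, looking along -z (the intrinsics and any distortion apply to the point x, -y, -z); pixel columns grow to the right and rows downward; lengths in mm; the calibration is good to about 2 mm. A picture is of the moment at which its call begins. There is no depth.
- env.job_done(): hands the job in; it is judged then, once.
Trained networks look in a picture, given as the dict that the camera call returned (one of the last four; its "shot" number tells which), for a name from the list of things; names that differ only in an ending like _2 or _b are one class to them, and where a whole thing is asked for, a point or a joint stands for the part that bears it (a point fixed in the world has none). Each returns a list of dicts, best first, with "score" (0 to 1); they miss things now and then, are a little off and sometimes report something else, mostly with a low value. They report only what shows in the picture. A call takes as long as a camera call. They do not tell look-alikes from the thing itself.
- env.search_frame(name, picture): "at" ([x, y, z] in mm, in the coordinates of the camera as it stood for that picture, good to about 4 mm: the middle of the surface that is visible of it).
- env.place_of(name, picture): "at" ([x, y, z] in mm, in the coordinates of the camera as it stood for that picture, good to about 4 mm: a listed point, or the origin of a listed thing).
The state is a dict: "t": time; "joints": joint angles; "qvel": joint speeds; "tau": joint torques, N m; "eef_pos": TCP position; "tcp_rot": TCP orientation; "ft_force": force on the tool from outside, world axes, zero at the start; "moment": the same for the moment, N m; "opening": opening from 0.0 (shut) to 1.0 (fully open); "grip_force": force on a finger pad.
Only numpy, scipy, OpenCV 4.12 (cv2) and the standard library are available. Lean on these libraries where they do the work, as an engineer would, in place of code of your own. Each camera call takes 0.05 s, during which the arm holds its last target. There are 200 camera calls.

## Task

Pack the three loose plywood templates into the steel tray on the saw table, so that all three lie flat on its floor, side by side, right way up (grip cleats upward). They fill the tray almost exactly, and one end of the tray has a keeper lip, so the template at that end must be put in first and slid under the lip. Leave the try square, the tape measure and the screw jar where they are.

Things in the scene. Friction and masses are not known exactly. Their poses are not given: they have to be found in the camera images.
- tray: Dark steel open tray, screwed down, outside 206 (x) x 144 (y) mm, inside 190 x 128 mm; origin at the centre of its underside, floor 6 mm thick, walls 8 mm thick, their top 26 mm above the table. Its -x end has the keeper lip. The three plates fill it with only 10 mm of play in all along x and 8 mm along y.
- tray_lip (a point): Middle of the free edge of the keeper lip, at its underside: a bright 3 mm steel strip on top of the walls along the whole of the tray's -x end, overhanging the inside by 20 mm, with 20 mm of height between tray floor and lip; its top is 29 mm above the table. Axes as the tray.
- tray_in (a point): Centre of the tray's inner floor, 6 mm above the tray's origin; axes as the tray.
- big_ell: Big L-shaped plywood plate, 15 mm thick, 130 g; origin on its underside: bar x -48..2, y -47..73 mm, foot x 2..72, y -47..8 mm. Wooden grip cleat 40 mm long (along x), 16 wide, 15 to 45 mm above the underside, centred over the origin. A layout that fits: bar under the tray's lip, origin at x -46, y -15 mm from the tray's centre, all plates' axes along the tray's.
- step_plate: Step-shaped plywood plate (short fat L), 15 mm thick, 120 g; origin on its underside: x -50..40, y -11..54 mm and x -20..40, y -66..-11 mm. Same cleat over the origin, long along y. In that layout it fills the tray's +x end, origin at x +53, y +7 mm from the tray's centre.
- small_plate: Small rectangular plywood plate, 40 (x) x 65 (y) mm, 15 mm thick, 50 g; origin at the centre of its underside, same cleat over it, long along y. In that layout it fills the gap left between the two others at the tray's +y side, origin at about x -20, y +28 mm from the tray's centre, either way round.
- try_square: Bystander: try square lying flat, dark wooden stock 80 x 18 x 20 mm and a steel blade 100 mm along +x; origin under the middle of the stock.
- tape: Bystander: grey tape measure, 62 x 34 x 60 mm, origin under its centre.
- screw_jar: Bystander: glass jar with a steel cap, 64 mm across, 85 mm tall, origin under its centre.
There are look-alikes about, which are no part of the job. Leave any green or purple look-alike of the step_plate alone.

How it is judged (in metres and radians):
At the end, for the whole second after the job is handed in: All three plates lie inside the tray with their undersides within 3 mm of its floor (at their origins) and tilted less than 0.04 rad from level, cleats up, origins within 75 mm (x) and 45 mm (y) of the tray's centre, released and at rest (under 20 mm/s). Any layout that achieves this counts (x of big_ell in the frame of tray_in between -0.075 and 0.075 m and y of big_ell in the frame of tray_in between -0.045 and 0.045 m and z of big_ell in the frame of tray_in between -0.003 and 0.003 m and angle between each of big_ell, step_plate, small_plate's own z axis and vertical below 0.04 rad and linear speed of each of big_ell, step_plate, small_plate below 0.02 m/s and x of step_plate in the frame of tray_in between -0.075 and 0.075 m and y of step_plate in the frame of tray_in between -0.045 and 0.045 m and z of step_plate in the frame of tray_in between -0.003 and 0.003 m and x of small_plate in the frame of tray_in between -0.075 and 0.075 m and y of small_plate in the frame of tray_in between -0.045 and 0.045 m and z of small_plate in the frame of tray_in between -0.003 and 0.003 m); the robot touches nothing.
It fails at once if the try square was moved by more than 25 mm (distance of try_square from where it was at the start of the episode above 0.025 m).
It fails at once if the tape measure was moved by more than 25 mm (distance of tape from where it was at the start of the episode above 0.025 m).
It fails at once if the screw jar was moved by more than 25 mm (distance of screw_jar from where it was at the start of the episode above 0.025 m).
It also fails if it takes over 67 s, if anything falls off the work surface, if the arm or the gripper's body presses on something with over 40 N, if the wrist force passes 120 N, or if a joint passes its speed limit or range.

## Working session

There is one attempt and no reset: what is moved stays moved. The work goes in short steps, Python scripts to look and compute and a tool call to move; the robot and the scene stay as the last step left them, time stands still between calls to the robot, and variables do not carry over. Pictures are saved under pics/ and viewed, at most 10 in all, crops included, and the job is handed in when it is done.

Besides the shell and the picture viewer there is one more tool, called as name(argument=value, ...) on one line, values as JSON. drive_tool: Moves the arm, as the interface text tells. Its arguments: {"type":"object","properties":{"rows":{"type":"array","items":{"type":"array","items":{"type":"array","items":{"type":"number","minimum":-1,"maximum":1}}}}},"required":["rows"]}

```bash
mkdir -p pics; cat > h.py <<'E'
import numpy as np, cv2
from cell import env
def w(p,at): return (p['pose']@np.r_[at,1])[:3]
def proj(p,X):
    c=np.linalg.inv(p['pose'])@np.r_[X,1]; v=np.array([c[0],-c[1],-c[2]]); u=p['camera_matrix']@v; return u[:2]/u[2]
def ray(p,uv,z):
    d=np.linalg.inv(p['camera_matrix'])@np.r_[uv,1]; d=p['pose'][:3,:3]@np.array([d[0],-d[1],-d[2]]); o=p['pose'][:3,3]
    return o+d*(z-o[2])/d[2]
E
python3 - <<'E'
from h import *
np.set_printoptions(precision=1,suppress=True)
for n in ['top','side']:
    p=env.read_camera(n); cv2.imwrite(f'pics/{n}0.png',p['color']); print(n,p['pose'][:3,3],p['camera_matrix'][0,0])
    for k in ['tray','tray_lip','tray_in','big_ell','step_plate','small_plate','try_square','tape','screw_jar']:
        for r in env.place_of(k,p)[:4]:
            X=w(p,r['at']); print(k,round(r['score'],2),X,proj(p,X))
print(env.state())
E
```

```text
top [ 327.7   65.  1110.4] 491.4989018949976
tray 0.67 [ 614.  -148.1   -1.7] [402.1 218.5]
tray_lip 0.76 [ 545.2 -173.9   30.1] [418.9 243.7]
tray_lip 0.53 [447.7  86.8   2. ] [305.9 295.5]
tray_in 0.86 [ 616.8 -147.7    9.6] [402.7 216.1]
big_ell 0.61 [466.6 301.4  -0.7] [210.8 293.1]
step_plate 0.93 [646.1 133.4  -0.9] [281.3 212.4]
step_plate 0.74 [645.3 483.8   1.5] [131.  221.4]
step_plate 0.63 [456.3 520.2  -5.1] [114.5 303.9]
step_plate 0.57 [294.2 201.8   2.2] [257.3 368.7]
small_plate 0.7 [446.3  86.6   1.4] [306.  296.1]
try_square 0.57 [ 793.3 -109.2   -0.2] [379.  147.5]
tape 0.62 [ 356.8 -379.5   -3.6] [515.9 323.4]
screw_jar 0.55 [722.  304.3  -0.1] [207.7 185.8]
side [-171.8 -737.8 1013.8] 556.1267545501055
tray 0.6 [ 617.5 -146.3    2.9] [388.7 282.2]
tray_lip 0.59 [ 550.7 -173.6   23.9] [378.9 295.7]
tray_in 0.88 [ 614.4 -142.9    7. ] [387. 281.]
big_ell 0.77 [466.  304.9  -0.6] [234.4 220.7]
step_plate 0.89 [650.3 486.5  -2.1] [248.8 168.8]
step_plate 0.83 [461.4 523.8  -5. ] [191.4 187.3]
step_plate 0.65 [641.4 137.5  -4.3] [320.1 224.6]
step_plate 0.65 [297.  207.6  -3.1] [202.7 267.3]
small_plate 0.56 [447.8  89.4   0.7] [277.  263.8]
try_square 0.71 [ 796.2 -108.5    1.8] [423.3 243.6]
try_square 0.21 [ 359.6 -374.     2.4] [384.5 403.1]
tape 0.96 [ 360.3 -369.3    1.3] [383.  401.7]
tape 0.48 [ 549.5 -174.3   25.6] [378.8 295.6]
screw_jar 0.85 [720.2 304.5  -0.3] [302.8 185.8]
{'t': 1.0, 'joints': array([ 1.2,  0.5,  1.6,  0. ,  1.1, -0.1]), 'qvel': array([ 0.,  0., -0.,  0., -0.,  0.]), 'tau': array([ -0. , -61.2, -25.8,   0.1,   0. ,  -0. ]), 'eef_pos': array([162.3, 603.6, 201.8]), 'tcp_rot': array([ 3.1, -0. ,  2.9]), 'ft_force': array([ 0.5, -0.4, -0.2]), 'moment': array([-0.1, -0. , -0. ]), 'grip_force': 0.0, 'opening': 1.000261318816512}
```

View pics/top0.png

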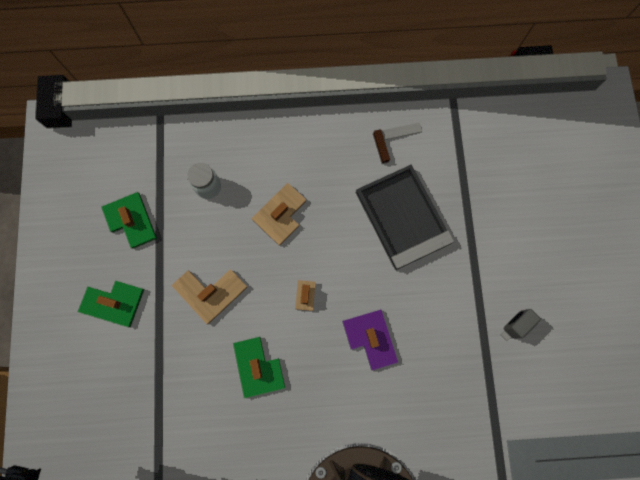

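View pics/side0.png

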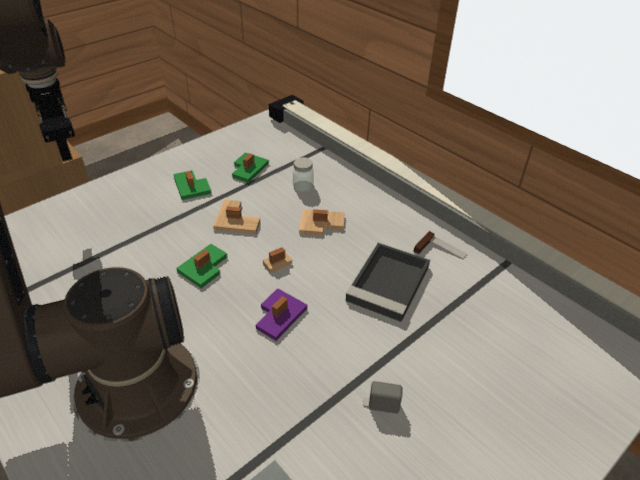

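The top view shows the tan L (big_ell) at (208,293), the tan step_plate at (280,212) and the small plate at (306,295). The tray is at (403,217) with its lip toward the lower right, and the green and purple plates are look-alikes. Next I fit the plate poses by silhouette in both views.

```bash
cat > fit.py <<'E'
from h import *
from scipy.optimize import minimize
S=4
def R(x0,x1,y0,y1,z0,z1): return np.array([[x,y,z] for x in(x0,x1) for y in(y0,y1) for z in(z0,z1)],float)
M={'big_ell':[R(-48,2,-47,73,0,15),R(2,72,-47,8,0,15),R(-20,20,-8,8,15,45)],
'step_plate':[R(-50,40,-11,54,0,15),R(-20,40,-66,-11,0,15),R(-8,8,-20,20,15,45)],
'small_plate':[R(-20,20,-32.5,32.5,0,15),R(-8,8,-20,20,15,45)],
'tray':[R(-103,103,-72,72,0,26)]}
LIP=R(-103,-75,-72,72,29,29)
def P(p,X):
    c=(np.linalg.inv(p['pose'])@np.c_[X,np.ones(len(X))].T)[:3]; u=p['camera_matrix']@np.array([c[0],-c[1],-c[2]]); return (u[:2]/u[2]).T
def draw(p,name,q,base):
    im=np.zeros((480,640),np.uint8); c,s=np.cos(q[2]),np.sin(q[2]); Rz=np.array([[c,-s,0],[s,c,0],[0,0,1]]); off=np.array([q[0],q[1],base])
    f=lambda b,v:cv2.fillConvexPoly(im,np.round(16*cv2.convexHull(P(p,b@Rz.T+off).astype(np.float32))).astype(np.int32),v,cv2.LINE_AA,4)
    for b in M[name]: f(b,255)
    if name=='tray': f(LIP,0)
    return im/255.
def mask(p,name):
    h=cv2.cvtColor(p['color'],cv2.COLOR_BGR2HSV)
    return cv2.inRange(h,(0,0,0),(180,255,75) ) if name=='tray' else cv2.inRange(h,(5,80,50),(24,255,255))
def fit(views,name,q0,base=0,yaws=None,rad=110):
    ms=[]
    for p in views:
        m=mask(p,name); roi=draw(p,name,[q0[0],q0[1],0],base)*0
        u=proj(p,[q0[0],q0[1],base+10]); d=np.linalg.norm(proj(p,[q0[0]+rad,q0[1],base+10])-u),np.linalg.norm(proj(p,[q0[0],q0[1]+rad,base+10])-u)
        cv2.circle(roi,tuple(int(v) for v in u),int(max(d)),1,-1); ms.append((cv2.GaussianBlur((m>0)*roi,(0,0),.7),roi))
    def cost(v):
        t=0
        for p,(m,r) in zip(views,ms):
            d=cv2.GaussianBlur(draw(p,name,v,base),(0,0),.7)*r; t+=np.abs(d-m).sum()/m.sum()
        return t/len(views)
    best=None
    for y in (np.arange(0,2*np.pi,np.pi/9) if yaws is None else yaws):
        r=minimize(lambda v:cost([v[0],v[1],v[2]/50]),[q0[0],q0[1],y*50],method='Nelder-Mead',options=dict(initial_simplex=[[q0[0],q0[1],y*50],[q0[0]+8,q0[1],y*50],[q0[0],q0[1]+8,y*50],[q0[0],q0[1],y*50+8]],xatol=.05,fatol=1e-4,maxiter=150))
        if best is None or r.fun<best[1]: best=(np.array([r.x[0],r.x[1],r.x[2]/50]),r.fun)
    return best
E
python3 - <<'E'
from fit import *
import time
vs=[env.read_camera('top'),env.read_camera('side')]
for n,q in [('big_ell',(466,303)),('step_plate',(643,135)),('small_plate',(447,88)),('tray',(615,-147))]:
    for v in ([vs] if n!='x' else []) + [[vs[0]],[vs[1]]]:
        t=time.time();b=fit(v,n,q,rad=140 if n=='tray' else 100);print(n,b[0].round(2),round(b[1],3),round(time.time()-t,1))
E
```

```text
big_ell [465.53 302.58   5.43] 0.129 28.5
big_ell [464.99 302.46   5.45] 0.111 16.1
big_ell [466.31 306.14  -0.9 ] 0.139 15.0
step_plate [640.82 137.51   7.04] 0.126 29.4
step_plate [641.24 136.62   0.74] 0.116 19.8
step_plate [639.69 138.79   0.79] 0.129 19.3
small_plate [448.61  89.48   1.46] 0.19 24.5
small_plate [448.28  87.86   1.46] 0.196 16.4
small_plate [449.72  91.2    1.56] 0.172 16.9
tray [ 6.1613e+02 -1.4769e+02  3.8000e-01] 0.084 26.1
tray [ 6.1542e+02 -1.4942e+02  3.8000e-01] 0.05 17.7
tray [ 6.1651e+02 -1.4472e+02  3.9000e-01] 0.097 22.3
```

```bash
cat > plan.py <<'E'
import sys
from h import *
def wrap(a): return (a+np.pi)%(2*np.pi)-np.pi
def plan(tgt,yaw,jaw,maxd=60,maxa=.18,start=None,dyaw=None):
    """rows from state (or start=(pos,yaw)) to tgt, tool down"""
    if start is None:
        s=env.state(); p,y=np.array(s['eef_pos']),s['tcp_rot'][2]
        from scipy.spatial.transform import Rotation as Ro
        R0=Ro.from_euler('xyz',s['tcp_rot'])
    else: p,y=np.array(start[0],float),start[1]
    d=np.array(tgt,float)-p; a=wrap(yaw-y) if dyaw is None else dyaw
    n=max(1,int(np.ceil(max(np.linalg.norm(d)/maxd,abs(a)/maxa))))
    rows=[]
    for i in range(n):
        c,s_=np.cos(y+a*i/n),np.sin(y+a*i/n)
        R=np.array([[c,s_,0],[s_,-c,0],[0,0,-1]])
        rows.append([*np.round(R.T@d/n/250,3).tolist(),0,0,round(float(-a/n/np.pi),3),jaw])
    for i in range(0,n,5): print(rows[i:i+5])
    return (tgt,y+a)
def st():
    s=env.state(); print('t',round(s['t'],2),'p',np.round(s['eef_pos'],1),'rpy',np.round(s['tcp_rot'],3),'F',np.round(s['ft_force'],1),'op',round(s['opening'],3),'g',round(s['grip_force'],1),'q6',np.round(s['joints'][5],2))
E
python3 -c "
from plan import *
st(); plan((465.5,302.5,190),2.30,1)"
```

```text
t 1.1 p [162.3 603.6 201.8] rpy [ 3.141 -0.     2.879] F [-0.  -0.   0.1] op 0.998 g 0.0 q6 -0.11
[[-0.185, -0.106, 0.006, 0, 0, 0.023, 1], [-0.193, -0.092, 0.006, 0, 0, 0.023, 1], [-0.199, -0.078, 0.006, 0, 0, 0.023, 1], [-0.204, -0.064, 0.006, 0, 0, 0.023, 1], [-0.208, -0.049, 0.006, 0, 0, 0.023, 1]]
[[-0.211, -0.033, 0.006, 0, 0, 0.023, 1], [-0.213, -0.018, 0.006, 0, 0, 0.023, 1], [-0.214, -0.003, 0.006, 0, 0, 0.023, 1]]
```

drive_tool(rows=[[[-0.185,-0.106,0.006,0,0,0.023,0.5],[-0.193,-0.092,0.006,0,0,0.023,0.5],[-0.199,-0.078,0.006,0,0,0.023,0.5],[-0.204,-0.064,0.006,0,0,0.023,0.5],[-0.208,-0.049,0.006,0,0,0.023,0.5]]])

```text
t: 1.72
eef_pos: [352.9, 414.1, 194.4]
tcp_rot: [3.141, 0.0, 2.515]
ft_force: [-0.2, -0.2, -0.1]
opening: 0.537
grip_force: 0.0
```

drive_tool(rows=[[[-0.211,-0.033,0.006,0,0,0.023,0.5],[-0.213,-0.018,0.006,0,0,0.023,0.5],[-0.214,-0.003,0.006,0,0,0.023,0.5],[0,0,0,0,0,0,0.5]]])

```text
t: 2.22
eef_pos: [467.8, 300.2, 189.6]
tcp_rot: [3.141, 0.0, 2.296]
ft_force: [0.1, 0.6, -1.5]
opening: 0.499
grip_force: 0.0
```

```bash
python3 - <<'E'
from fit import *
from plan import st
st()
p=env.read_camera('wrist'); cv2.imwrite('pics/w1.png',p['color']); print(p['pose'].round(2))
for r in env.place_of('big_ell',p)[:2]: print(r['score'],w(p,r['at']))
b=fit([p],'big_ell',(465,302.5),yaws=[-.84]); print(b)
E
```

```text
t 2.23 p [467.8 300.2 189.6] rpy [3.141 0.    2.296] F [ 0.1  0.6 -1.5] op 0.499 g 0.0 q6 -0.27
[[ 7.5000e-01 -6.4000e-01 -1.8000e-01  4.1712e+02]
 [ 6.6000e-01  7.2000e-01  2.0000e-01  3.5633e+02]
 [ 0.0000e+00 -2.7000e-01  9.6000e-01  3.7338e+02]
 [ 0.0000e+00  0.0000e+00  0.0000e+00  1.0000e+00]]
0.89 [465.14636282 301.89316882   1.38739953]
0.71 [643.1100513  135.16795389   3.87100371]
(array([465.72425963, 304.31744302,  -0.86502941]), np.float64(0.03840503026714442))
```

View pics/w1.png

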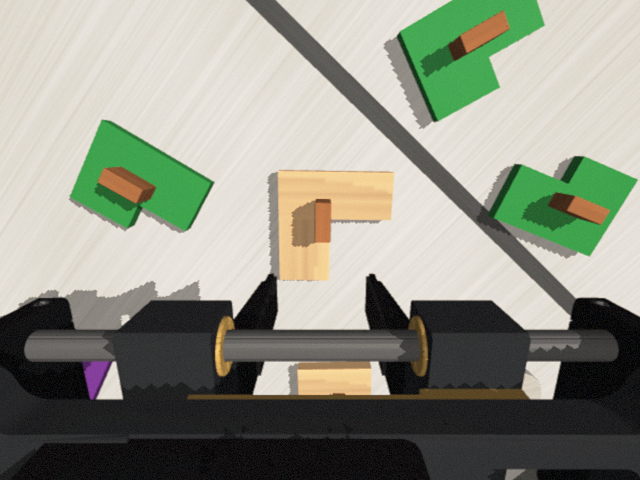

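The wrist view shows big_ell centred at (320,230), with its cleat lined up between the fingers at x of about 321. The fit gives (465.7, 304.3) and yaw -0.865, so I go down and grasp.

```bash
python3 -c "
from plan import *
a=plan((465.7,304.3,100),2.277,.5,50); plan((465.7,304.3,38),2.277,.5,25,start=a)"
```

```text
[[0.003, 0.003, 0.179, 0, 0, 0.004, 0.5], [0.003, 0.003, 0.179, 0, 0, 0.004, 0.5]]
[[0.0, 0.0, 0.083, 0, 0, -0.0, 0.5], [0.0, 0.0, 0.083, 0, 0, -0.0, 0.5], [0.0, 0.0, 0.083, 0, 0, -0.0, 0.5]]
```

drive_tool(rows=[[[0.003,0.003,0.179,0,0,0.004,0.5],[0.003,0.003,0.179,0,0,0.004,0.5],[0,0,0.083,0,0,0,0.5],[0,0,0.083,0,0,0,0.5],[0,0,0.083,0,0,0,0.5]]])

```text
t: 2.95
eef_pos: [464.9, 305.8, 37.5]
tcp_rot: [3.141, -0.0, 2.278]
ft_force: [0.6, 0.9, -0.2]
opening: 0.499
grip_force: 0.0
```

drive_tool(rows=[[[0,0,0,0,0,0,0.5],[0,0,0,0,0,0,0.0],[0,0,0,0,0,0,0.0],[0,0,0,0,0,0,0.0],[0,0,0,0,0,0,0.0]]])

```text
t: 3.58
eef_pos: [466.0, 304.7, 38.3]
tcp_rot: [3.141, 0.0, 2.276]
ft_force: [-0.6, -0.0, 0.2]
opening: 0.138
grip_force: 0.0
```

```bash
python3 -c "
from plan import *
st()"
```

```text
t 3.58 p [466.  304.7  38.3] rpy [3.141 0.    2.276] F [-0.6 -0.   0.2] op 0.138 g 0.0 q6 -0.24
```

drive_tool(rows=[[[0,0,0,0,0,0,0.0],[0,0,0,0,0,0,0.0]]])

```text
t: 3.82
eef_pos: [465.8, 304.6, 38.0]
tcp_rot: [3.142, -0.0, 2.276]
ft_force: [-0.3, 0.1, -0.1]
opening: 0.007
grip_force: 0.0
```

```bash
python3 - <<'E'
from fit import *
from plan import st
st()
p=env.read_camera('wrist'); cv2.imwrite('pics/w2.png',p['color'][:,:,:])
E
```

```text
t 3.83 p [465.8 304.6  38. ] rpy [ 3.142 -0.     2.276] F [-0.3  0.1 -0.1] op 0.007 g 0.0 q6 -0.24
```

View pics/w2.png

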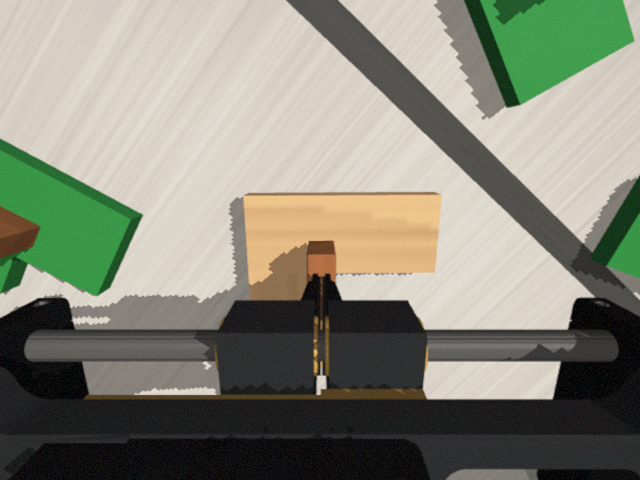

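```bash
python3 - <<'E'
from fit import *
from plan import st
p=env.read_camera('wrist'); s=env.state()
print('tcp',proj(p,s['eef_pos']),'tip',proj(p,np.array(s['eef_pos'])-[0,0,19]))
b=fit([p],'big_ell',(465.7,304.3),yaws=[-.86]); print(b)
vs=[env.read_camera('top'),env.read_camera('side')]
for v in vs:
  u=proj(v,[466,304,30]).astype(int); c=v['color'][u[1]-50:u[1]+50,u[0]-50:u[0]+50]
  cv2.imwrite('pics/c%d.png'%(v is vs[1]),c)
a=np.hstack([cv2.resize(cv2.imread('pics/c0.png'),(400,400)),cv2.resize(cv2.imread('pics/c1.png'),(400,400))]); 
wz=cv2.resize(p['color'][180:330,220:420],(800,600),interpolation=cv2.INTER_CUBIC)
im=np.vstack([cv2.resize(a,(600,300)),cv2.resize(p['color'][220:300,240:400],(600,300))]);cv2.imwrite('pics/z2.png',im)
E
```

```text
tcp [321.56591786 283.48348735] tip [321.45608855 272.01003245]
(array([465.8201078 , 304.22910623,  -0.85851249]), np.float64(0.40078525269652215))
```

View pics/z2.png

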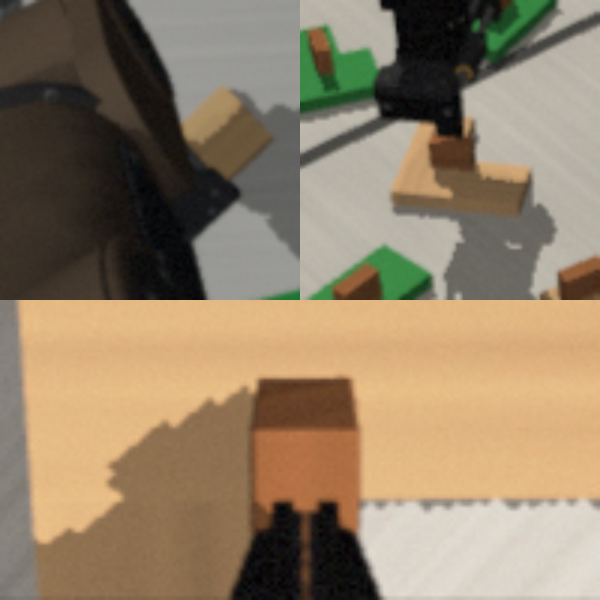

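```bash
python3 - <<'E'
from fit import *
p=env.read_camera('wrist'); print(p['camera_matrix'][0,0],p['pose'][:3,3])
c,s=np.cos(-.863),np.sin(-.863)
def L(x,y,z): return proj(p,[465.7+c*x-s*y,304.3+s*x+c*y,z]).round(0)
print('bar corners',L(-48,-47,15),L(-48,73,15),L(2,73,15))
for z in (15,30,45): print(z,L(-20,-8,z),L(-20,8,z),L(20,-8,z),L(20,8,z))
for z in (19,38,60): print('tool',z,L(-10,0,z),L(0,0,z),L(10,0,z))
E
```

```text
340.45943204994705 [416.35098336 361.70282664 221.81556499]
bar corners [243. 196.] [441. 195.] [434. 273.]
15 [308. 240.] [334. 240.] [309. 299.] [333. 299.]
30 [307. 247.] [335. 247.] [308. 309.] [334. 309.]
45 [306. 255.] [336. 254.] [307. 321.] [335. 321.]
tool 19 [321. 257.] [321. 272.] [321. 287.]
tool 38 [321. 268.] [321. 284.] [321. 300.]
tool 60 [321. 282.] [321. 300.] [321. 318.]
```

```bash
python3 - <<'E'
from fit import *
from plan import st
st(); print(env.nose_length)
s=env.state(); 
v=env.read_camera('side'); 
for z in (19,30,45,50,60): print(z,proj(v,[465.8,304.6,z]).round(1))
u=proj(v,[466,304,40]).astype(int); print(u)
c=v['color'][u[1]-30:u[1]+30,u[0]-30:u[0]+30]
cv2.imwrite('pics/s3.png',cv2.resize(c,(600,600),interpolation=cv2.INTER_NEAREST))
E
```

```text
t 4.08 p [465.8 304.6  38. ] rpy [-3.142 -0.     2.276] F [ 0.5 -0.  -0.3] op 0.002 g 0.0 q6 -0.24
19.0
19 [233.8 215.4]
30 [233.5 212.4]
45 [233.1 208.2]
50 [232.9 206.7]
60 [232.6 203.9]
[233 209]
```

View pics/s3.png

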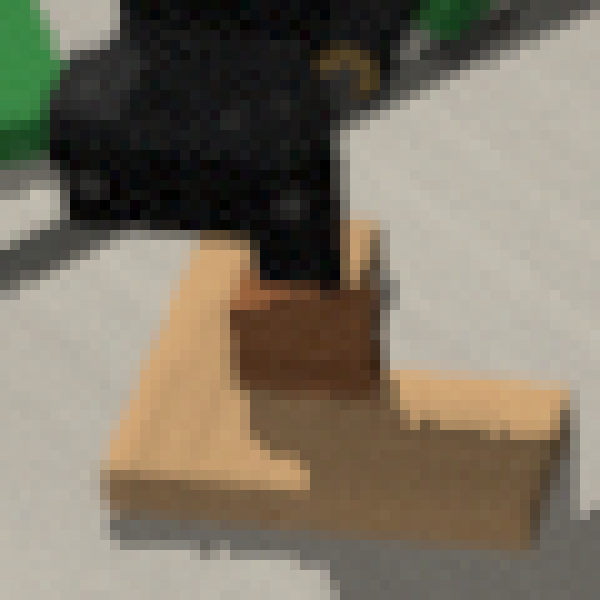

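The side crop shows the fingertips sitting at the top edge of the cleat (crop row 285, z of about 47), although the TCP reads 38. The real tips are therefore about 28 mm shorter than the text says. I reopen and go down in small steps, watching the force.

drive_tool(rows=[[[0,0,0,0,0,0,0.45],[0,0,0,0,0,0,0.45],[0,0,0,0,0,0,0.45],[0,0,0.016,0,0,0,0.45],[0,0,0.016,0,0,0,0.45]]])

```text
t: 4.75
eef_pos: [465.8, 304.6, 29.7]
tcp_rot: [-3.142, -0.0, 2.276]
ft_force: [0.2, -0.6, 0.3]
opening: 0.437
grip_force: 0.0
```

drive_tool(rows=[[[0,0,0,0,0,0,0.45]]])

```text
t: 4.88
eef_pos: [465.6, 304.5, 29.5]
tcp_rot: [-3.141, -0.0, 2.276]
ft_force: [1.0, 0.0, -0.0]
opening: 0.446
grip_force: 0.0
```

drive_tool(rows=[[[0,0,0.02,0,0,0,0.45],[0,0,0.02,0,0,0,0.45],[0,0,0.016,0,0,0,0.45],[0,0,0.0,0,0,0,0.45]]])

```text
t: 5.38
eef_pos: [465.7, 304.5, 15.6]
tcp_rot: [-3.141, -0.0, 2.276]
ft_force: [-0.6, 0.4, 0.6]
opening: 0.449
grip_force: 0.0
```

```bash
python3 - <<'E'
from fit import *
from plan import st
st()
v=env.read_camera('side'); u=proj(v,[466,304,40]).astype(int)
c=v['color'][u[1]-30:u[1]+30,u[0]-30:u[0]+30]
p=env.read_camera('wrist')
im=np.hstack([cv2.resize(c,(400,400),interpolation=cv2.INTER_NEAREST),cv2.resize(p['color'][200:320,260:380],(400,400))])
cv2.imwrite('pics/s4.png',im)
E
```

```text
t 5.38 p [465.7 304.5  15.6] rpy [-3.141 -0.     2.276] F [-0.6  0.4  0.6] op 0.449 g 0.0 q6 -0.24
```

View pics/s4.png

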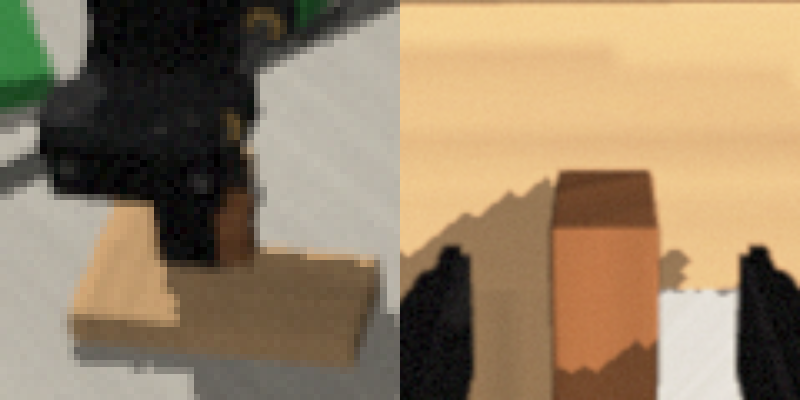

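Now the fingers straddle the cleat with the tips near the plate, so I close.

drive_tool(rows=[[[0,0,0,0,0,0,0],[0,0,0,0,0,0,0],[0,0,0,0,0,0,0],[0,0,0,0,0,0,0],[0,0,0,0,0,0,0]]])

```text
t: 6.1
eef_pos: [465.9, 304.6, 16.1]
tcp_rot: [3.141, -0.0, 2.276]
ft_force: [-0.2, 0.1, 1.7]
opening: 0.164
grip_force: 30.0
```

```bash
python3 -c "
from plan import *
st()
# carry: above tray, staging x=-10,y=-15 in tray frame
c,s=np.cos(.38),np.sin(.38)
t=(615.5+c*-10-s*-15,-148.5+s*-10+c*-15)
print(t)
a=plan((465.7,304.5,110),2.276,0,50);
plan((t[0],t[1],110),0,0,55,.17,start=a,dyaw=.38+.863)"
```

```text
t 6.1 p [465.9 304.6  16.1] rpy [ 3.141 -0.     2.276] F [-0.2  0.1  1.7] op 0.164 g 30.0 q6 -0.24
(np.float64(611.7771606854296), np.float64(-166.1391742277775))
[[0.0, -0.0, -0.188, 0, 0, -0.0, 0], [0.0, -0.0, -0.188, 0, 0, -0.0, 0]]
[[-0.201, -0.086, 0.0, 0, 0, -0.044, 0], [-0.188, -0.113, 0.0, 0, 0, -0.044, 0], [-0.17, -0.138, 0.0, 0, 0, -0.044, 0], [-0.15, -0.16, 0.0, 0, 0, -0.044, 0], [-0.126, -0.179, 0.0, 0, 0, -0.044, 0]]
[[-0.1, -0.195, 0.0, 0, 0, -0.044, 0], [-0.073, -0.207, 0.0, 0, 0, -0.044, 0], [-0.043, -0.215, 0.0, 0, 0, -0.044, 0], [-0.013, -0.219, 0.0, 0, 0, -0.044, 0]]
```

drive_tool(rows=[[[0,0,-0.188,0,0,0,0],[0,0,-0.188,0,0,0,0],[-0.201,-0.086,0,0,0,-0.044,0],[-0.188,-0.113,0,0,0,-0.044,0],[-0.17,-0.138,0,0,0,-0.044,0]]])

```text
t: 6.72
eef_pos: [514.7, 146.3, 110.0]
tcp_rot: [3.141, 0.0, 2.695]
ft_force: [1.1, -0.7, -2.0]
opening: 0.168
grip_force: 30.0
```

drive_tool(rows=[[[-0.15,-0.16,0,0,0,-0.044,0],[-0.126,-0.179,0,0,0,-0.044,0],[-0.1,-0.195,0,0,0,-0.044,0],[-0.073,-0.207,0,0,0,-0.044,0],[-0.043,-0.215,0,0,0,-0.044,0]]])

```text
t: 7.35
eef_pos: [595.8, -115.8, 109.8]
tcp_rot: [3.141, -0.0, -2.897]
ft_force: [0.9, -0.4, -1.8]
opening: 0.166
grip_force: 30.0
```

drive_tool(rows=[[[-0.013,-0.219,0,0,0,-0.044,0],[0,0,0,0,0,0,0],[0,0,0,0,0,0,0]]])

```text
t: 7.72
eef_pos: [611.2, -166.2, 109.5]
tcp_rot: [3.141, -0.001, -2.765]
ft_force: [-1.3, 0.5, -1.6]
opening: 0.167
grip_force: 30.0
```

```bash
python3 - <<'E'
from fit import *
from plan import st
st()
p=env.read_camera('wrist'); cv2.imwrite('pics/w5.png',p['color'])
for k in ('tray_in','tray_lip','big_ell'):
    for r in env.place_of(k,p)[:1]: print(k,r['score'],w(p,r['at']))
E
```

```text
t 7.72 p [ 611.2 -166.2  109.5] rpy [ 3.141e+00 -1.000e-03 -2.765e+00] F [-1.3  0.5 -1.6] op 0.167 g 30.0 q6 -2.32
tray_lip 0.86 [ 546.38628496 -177.10160258   28.28032395]
big_ell 0.71 [ 608.67102606 -170.77637312   94.15666643]
```

View pics/w5.png

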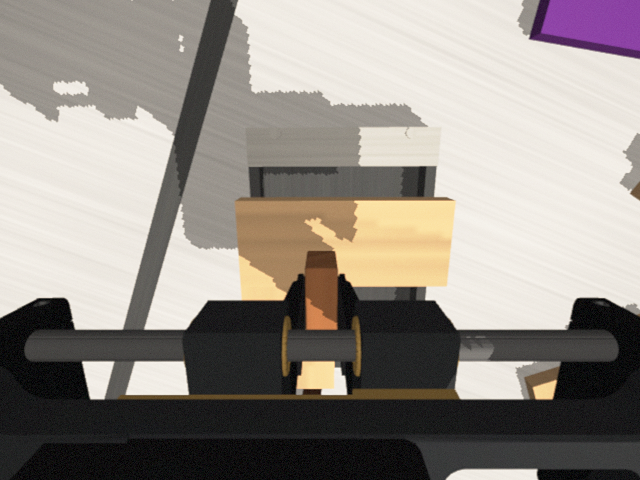

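The wrist view shows the lip with corners at about (247,129), (440,127), (247,166) and (438,166), and the held plate's outer top edge at (236,200)–(454,199). From these I work out the tray and plate poses.

```bash
python3 - <<'E'
from fit import *
p=env.read_camera('wrist'); g=cv2.cvtColor(p['color'],cv2.COLOR_BGR2GRAY).astype(np.float32)
# lip inner edge: bright->dark down rows, at cols 265..415 ; bar outer edge (sat change)
sat=cv2.cvtColor(p['color'],cv2.COLOR_BGR2HSV)[...,1].astype(np.float32); 
def edge_rows(a,cols,r0,r1):
    out=[]
    for c in cols:
        d=np.abs(np.diff(a[r0:r1,c])); i=d.argmax(); ww=d[max(0,i-2):i+3]; out.append((c,r0+max(0,i-2)+.5+(ww*np.arange(len(ww))).sum()/ww.sum()))
    return np.array(out)
def edge_cols(a,rows,c0,c1): 
    e=edge_rows(a.T,rows,c0,c1); return e[:,::-1]
def W(e,z): return np.array([ray(p,u,z)[:2] for u in e])
lin=W(edge_rows(g,range(268,412,6),155,178),26)
d=lin[-1]-lin[0]; print('lip inner edge: dir',np.arctan2(d[1],d[0])+np.pi/2, np.polyfit(lin[:,0],lin[:,1],1), lin[0],lin[-1])
# wall outer sides of lip z=29
l=edge_cols(g,range(136,162,3),235,258); r=edge_cols(g,range(136,162,3),428,450); print('L',l.mean(0),l[:,0].std(),'R',r.mean(0),r[:,0].std())
L,R_=W(l,29).mean(0),W(r,29).mean(0); print(L,R_,'width',np.linalg.norm(L-R_),'yaw',np.arctan2(*(R_-L)[::-1])-np.pi/2)
# lip yaw from inner edge fit
v=np.linalg.svd(lin-lin.mean(0))[2][0]; v*=np.sign(v[1]); yaw=np.arctan2(v[1],v[0])-np.pi/2
n=np.array([np.cos(yaw),np.sin(yaw)]); m=(L+R_)/2
m=m+n*((lin.mean(0)-m)@n); print('yaw',yaw,'lip mid',m,'centre',m+75*n)
# plate (top z=108.5)
for zt in (108.5,):
    e=W(edge_rows(sat,range(250,445,8),188,210),zt); v2=np.linalg.svd(e-e.mean(0))[2][0]; v2*=np.sign(v2[1]); y2=np.arctan2(v2[1],v2[0])-np.pi/2
    l=edge_cols(sat,range(210,270,6),226,250); r=edge_cols(sat,range(210,275,6),440,462); print(l[:,0],r[:,0])
    L,R_=W(l,zt),W(r,zt); t=np.array([-np.sin(y2),np.cos(y2)]); n2=np.array([np.cos(y2),np.sin(y2)])
    print('plate yaw',y2,'width',(R_@t).mean()-(L@t).mean())
    yc=((R_@t).mean()+(L@t).mean())/2-13; xc=(e@n2).mean()+48; print('plate origin',xc*n2+yc*t)
E
```

```text
lip inner edge: dir 3.519480657804777 [  -2.51116241 1198.69991889] [ 567.66309208 -226.77540096] [ 528.56684145 -128.28771035]
L [245.8627895 148.       ] 5.1434593256085455 R [438.37029656 148.        ] 0.5401531725199263
[ 561.92326347 -245.86015489] [ 508.5809525  -111.80823586] width 144.2751507892504 yaw 0.3787143801029085
yaw 0.3788667861826138 lip mid [ 546.74304933 -174.25965944] centre [ 616.42437718 -146.51957025]
[234.75252525 235.29166667 235.72222222 236.14583333 236.52020202
 237.01612903 237.67171717 238.11904762 238.29761905 238.68823529] [454.22619048 453.54761905 453.16216216 452.56578947 451.69230769
 450.94210526 450.54444444 449.76744186 449.21910112 448.57692308
 447.94318182]
plate yaw 0.3778268489934531 width 120.80983517333704
plate origin [ 609.19516076 -166.52654566]
```

drive_tool(rows=[[[0,0.003,0.119,0,0,0,0],[0,0,0.119,0,0,0,0],[0,0,0,0,0,0,0]]])

```text
t: 8.35
eef_pos: [610.5, -164.8, 48.9]
tcp_rot: [3.139, -0.003, -2.763]
ft_force: [-0.3, 0.3, -1.1]
opening: 0.166
grip_force: 30.0
```

```bash
python3 - <<'E'
from fit import *
from plan import st
st()
p=env.read_camera('wrist'); cv2.imwrite('pics/w6.png',p['color'])
g=cv2.cvtColor(p['color'],cv2.COLOR_BGR2GRAY)
s=env.state()['eef_pos']
# predicted pixels
q=(616.4,-146.5,.379);c,s_=np.cos(q[2]),np.sin(q[2])
T=lambda x,y,z:proj(p,[q[0]+c*x-s_*y,q[1]+s_*x+c*y,z]).round(1)
print('lip',T(-75,-72,27),T(-75,72,27),T(-75,0,27),'wall in',T(-60,-64,26),T(-60,64,26))
o=np.array([s[0]-2,s[1]-.3,s[2]-1.1])
Q=lambda x,y:proj(p,o+[c*x-s_*y,s_*x+c*y,0]).round(1); print('plate',Q(-48,-47),Q(-48,73),Q(2,73))
E
```

```text
t 8.35 p [ 610.5 -164.8   48.9] rpy [ 3.139e+00 -3.000e-03 -2.763e+00] F [-0.3  0.3 -1.1] op 0.166 g 30.0 q6 -2.32
lip [224.7 171.5] [467.4 171.3] [346.2 171.4] wall in [240.2 196.6] [450.7 196.4]
plate [234.  199.5] [455.9 199.3] [446.8 285.2]
```

View pics/w6.png

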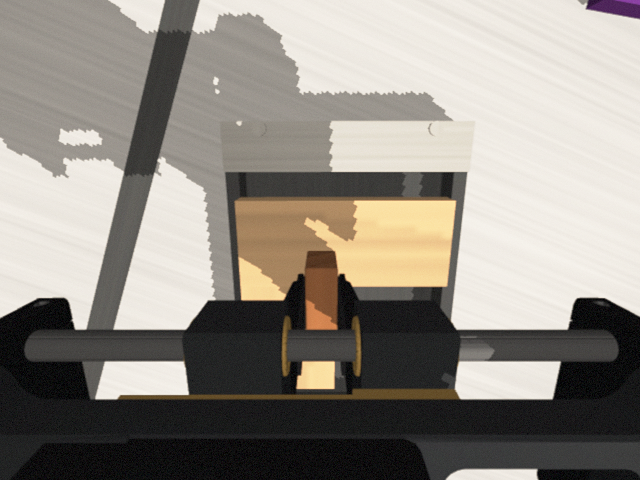

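Plate edges are at 235/456 px and the walls at about 240/450 px, so it is centred with some 13 mm clear of the lip. I lower it to just above the floor. One view is left, so I rely on numbers from here.

drive_tool(rows=[[[0,0.003,0.034,0,0,0,0],[0,0,0.034,0,0,0,0],[0,0,0.032,0,0,0,0],[0,0,0,0,0,0,0]]])

```text
t: 8.9
eef_pos: [610.9, -164.9, 24.8]
tcp_rot: [3.141, -0.001, -2.764]
ft_force: [-0.2, -0.1, -1.2]
opening: 0.168
grip_force: 30.0
```

drive_tool(rows=[[[0.03,0,0,0,0,0,0],[0.03,0,0,0,0,0,0],[0.03,0,0,0,0,0,0],[0.03,0,0,0,0,0,0],[0,0,0,0,0,0,0]]])

```text
t: 9.52
eef_pos: [582.9, -176.4, 25.6]
tcp_rot: [3.141, 0.0, -2.764]
ft_force: [-0.5, 0.2, -0.9]
opening: 0.165
grip_force: 30.0
```

```bash
cat > tp.py <<'E'
from fit import *
from plan import *
Q=(616.4,-146.5,.379)
def T(x,y): c,s=np.cos(Q[2]),np.sin(Q[2]); return np.array([Q[0]+c*x-s*y,Q[1]+s*x+c*y])
def inv(X): c,s=np.cos(Q[2]),np.sin(Q[2]); d=np.array(X[:2])-Q[:2]; return np.array([c*d[0]+s*d[1],-s*d[0]+c*d[1]]).round(1)
E
python3 -c "
from tp import *
st(); print(inv(env.state()['eef_pos']))"
```

```text
t 9.53 p [ 582.9 -176.4   25.6] rpy [ 3.141  0.    -2.764] F [-0.5  0.2 -0.9] op 0.165 g 30.0 q6 -2.35
[-42.2 -15.4]
```

drive_tool(rows=[[[0.005,0,0,0,0,0,0],[0.005,0,0,0,0,0,0],[0,0,0.006,0,0,0,0],[0,0,0.004,0,0,0,0],[0,0,0,0,0,0,0]]])

```text
t: 10.15
eef_pos: [581.0, -176.9, 22.8]
tcp_rot: [3.141, -0.0, -2.763]
ft_force: [0.4, -0.2, -1.3]
opening: 0.168
grip_force: 30.0
```

drive_tool(rows=[[[0,0,0.003,0,0,0,0],[0,0,0,0,0,0,0],[0,0,0,0,0,0,0.4],[0,0,0,0,0,0,0.4],[0,0,0,0,0,0,0.4]]])

```text
t: 10.78
eef_pos: [581.0, -177.0, 22.3]
tcp_rot: [-3.142, 0.0, -2.764]
ft_force: [-0.1, -0.3, 0.2]
opening: 0.385
grip_force: 0.0
```

drive_tool(rows=[[[0,0,-0.06,0,0,0,0.4],[0,0,-0.2,0,0,0,0.4],[0,0,-0.2,0,0,0,0.4],[0,0,0,0,0,0,0.4]]])

```text
t: 11.28
eef_pos: [582.6, -177.6, 142.0]
tcp_rot: [-3.136, 0.005, -2.763]
ft_force: [-0.2, -0.4, -0.9]
opening: 0.399
grip_force: 0.0
```

```bash
python3 - <<'E'
from tp import *
st()
p=env.read_camera('wrist'); cv2.imwrite('pics/w7.png',p['color'])
o=T(-46,-15)
b=fit([p],'big_ell',o,base=6,yaws=[.379]); print(b,inv(b[0]))
for k in ('big_ell','tray_lip'):
  for r in env.place_of(k,p)[:2]: X=w(p,r['at']); print(k,r['score'],X,inv(X))
# approach step plate
a=plan((640.8,137.0,140),2.32,.5,55,.17)
E
```

```text
t 11.28 p [ 582.6 -177.6  142. ] rpy [-3.136  0.005 -2.763] F [-0.2 -0.4 -0.9] op 0.399 g 0.0 q6 -2.35
(array([ 5.99831071e+02, -1.69958902e+02,  3.81664559e-01]), np.float64(0.365905763018089)) [-24.1 -15.7]
big_ell 0.83 [ 579.12898157 -181.79996231   10.53824597] [-47.7 -19. ]
tray_lip 0.74 [ 545.3692137  -173.36271937   31.35893291] [-75.9   1.3]
[[-0.086, 0.135, -0.002, 0, 0, 0.048, 0.5], [-0.065, 0.146, -0.002, 0, 0, 0.048, 0.5], [-0.042, 0.154, -0.002, 0, 0, 0.048, 0.5], [-0.019, 0.159, -0.002, 0, 0, 0.048, 0.5], [0.005, 0.16, -0.002, 0, 0, 0.048, 0.5]]
[[0.029, 0.157, -0.002, 0, 0, 0.048, 0.5], [0.052, 0.151, -0.002, 0, 0, 0.048, 0.5], [0.074, 0.142, -0.002, 0, 0, 0.048, 0.5]]
```

```bash
python3 - <<'E'
from tp import *
p=env.read_camera('wrist')
m=mask(p,'big_ell'); ys,xs=np.nonzero(m); 
W=np.array([inv(ray(p,(x,y),21)) for x,y in zip(xs,ys)])
k=(abs(W[:,0])<120)&(abs(W[:,1])<90); W=W[k]
b=W[(W[:,1]>15)]; print('bar x range',np.percentile(b[:,0],[1,99]),'y max',np.percentile(W[(W[:,0]<-50),1],[.5,99.5]))
f=W[(W[:,0]>0)&(W[:,1]<0)]; print('foot',len(f), f.min(0) if len(f) else '',f.max(0) if len(f) else '')
for x in range(-72,-40,6): q=W[abs(W[:,0]-x)<1.5][:,1]; print(x,q.min(),q.max())
E
```

```text
bar x range [-72.7  103.58] y max [-62.9  57.8]
foot 1304 [  0.3 -89.9] [94.1 -7.4]
-72 -62.9 57.8
-66 -63.2 58.2
-60 -63.4 57.6
-54 -62.8 58.1
-48 -63.1 58.4
-42 -63.3 57.8
```

drive_tool(rows=[[[-0.086,0.135,-0.002,0,0,0.048,0.5],[-0.065,0.146,-0.002,0,0,0.048,0.5],[-0.042,0.154,-0.002,0,0,0.048,0.5],[-0.019,0.159,-0.002,0,0,0.048,0.5],[0.005,0.16,-0.002,0,0,0.048,0.5]]])

```text
t: 12.1
eef_pos: [618.7, 20.6, 138.4]
tcp_rot: [-3.141, -0.002, 2.761]
ft_force: [0.4, -0.7, -0.1]
opening: 0.499
grip_force: 0.0
```

drive_tool(rows=[[[0.029,0.157,-0.002,0,0,0.048,0.5],[0.052,0.151,-0.002,0,0,0.048,0.5],[0.074,0.142,-0.002,0,0,0.048,0.5],[0,0,0,0,0,0,0.5],[0,0,0,0,0,0,0.5]]])

```text
t: 12.72
eef_pos: [641.8, 136.4, 140.1]
tcp_rot: [-3.14, -0.001, 2.315]
ft_force: [0.0, -0.6, -0.7]
opening: 0.5
grip_force: 0.0
```

```bash
python3 - <<'E'
from tp import *
st()
p=env.read_camera('wrist'); cv2.imwrite('pics/w8.png',p['color'])
b=fit([p],'step_plate',(641,137),yaws=[.75]); print(b)
for r in env.place_of('step_plate',p)[:1]: X=w(p,r['at']); print(r['score'],X)
y=b[0][2]+np.pi/2
a=plan((b[0][0],b[0][1],70),y,.5,35); plan((b[0][0],b[0][1],16),y,.5,20,start=a)
E
```

```text
t 12.72 p [641.8 136.4 140.1] rpy [-3.140e+00 -1.000e-03  2.315e+00] F [ 0.  -0.6 -0.7] op 0.5 g 0.0 q6 -0.64
(array([641.58684885, 136.72406994,   0.74533122]), np.float64(0.031864612672315815))
0.74 [641.60187841 138.79326632   1.5636783 ]
[[0.001, 0.0, 0.094, 0, 0, -0.0, 0.5], [0.001, 0.0, 0.094, 0, 0, -0.0, 0.5], [0.001, 0.0, 0.094, 0, 0, -0.0, 0.5]]
[[0.0, 0.0, 0.072, 0, 0, -0.0, 0.5], [0.0, 0.0, 0.072, 0, 0, -0.0, 0.5], [0.0, 0.0, 0.072, 0, 0, -0.0, 0.5]]
```

drive_tool(rows=[[[0.001,0,0.094,0,0,0,0.5],[0.001,0,0.094,0,0,0,0.5],[0.001,0,0.094,0,0,0,0.5],[0,0,0.08,0,0,0,0.5],[0,0,0.08,0,0,0,0.5]]])

```text
t: 13.45
eef_pos: [641.8, 136.4, 29.9]
tcp_rot: [3.142, -0.0, 2.313]
ft_force: [0.5, -0.6, 0.0]
opening: 0.505
grip_force: 0.0
```

drive_tool(rows=[[[0,0,0.054,0,0,0,0.5],[0,0,0,0,0,0,0],[0,0,0,0,0,0,0],[0,0,0,0,0,0,0],[0,0,0,0,0,0,0]]])

```text
t: 14.08
eef_pos: [642.0, 137.5, 17.9]
tcp_rot: [3.141, 0.001, 2.313]
ft_force: [-0.5, 0.2, 3.2]
opening: 0.166
grip_force: 30.0
```

drive_tool(rows=[[[0,0,0,0,0,0,0]]])

```text
t: 14.2
eef_pos: [642.0, 137.5, 17.9]
tcp_rot: [3.141, 0.0, 2.313]
ft_force: [-0.9, 0.6, 4.8]
opening: 0.163
grip_force: 30.0
```

```bash
python3 - <<'E'
from tp import *
st(); s=env.state()
a=plan((*s['eef_pos'][:2],110),s['tcp_rot'][2],0,50)
t=T(52,5); plan((*t,110),.379+np.pi/2,0,55,.17,start=a)
E
```

```text
t 14.2 p [642.  137.5  17.9] rpy [3.141 0.    2.313] F [-0.9  0.6  4.8] op 0.163 g 30.0 q6 -0.63
[[0.0, 0.0, -0.184, 0, 0, -0.0, 0], [0.0, 0.0, -0.184, 0, 0, -0.0, 0]]
[[-0.165, -0.128, 0.0, 0, 0, 0.023, 0], [-0.173, -0.116, 0.0, 0, 0, 0.023, 0], [-0.181, -0.103, 0.0, 0, 0, 0.023, 0], [-0.188, -0.09, 0.0, 0, 0, 0.023, 0], [-0.194, -0.076, 0.0, 0, 0, 0.023, 0]]
```

drive_tool(rows=[[[0,0,-0.184,0,0,0,0],[0,0,-0.184,0,0,0,0],[-0.165,-0.128,0,0,0,0.023,0],[-0.173,-0.116,0,0,0,0.023,0],[-0.181,-0.103,0,0,0,0.023,0]]])

```text
t: 14.82
eef_pos: [654.3, -19.8, 109.2]
tcp_rot: [-3.142, -0.0, 2.095]
ft_force: [1.4, 0.3, -2.2]
opening: 0.168
grip_force: 30.0
```

drive_tool(rows=[[[-0.188,-0.09,0,0,0,0.023,0],[-0.194,-0.076,0,0,0,0.023,0],[0,0,0,0,0,0,0],[0,0,0,0,0,0,0],[0,0,0,0,0,0,0]]])

```text
t: 15.45
eef_pos: [662.6, -120.9, 109.2]
tcp_rot: [-3.141, -0.0, 1.954]
ft_force: [-0.1, 0.4, -1.8]
opening: 0.164
grip_force: 30.0
```

```bash
python3 - <<'E'
from tp import *
st(); s=env.state(); print(inv(s['eef_pos']),s['tcp_rot'][2]-np.pi/2)
p=env.read_camera('wrist'); cv2.imwrite('pics/w9.png',p['color'])
base=s['eef_pos'][2]-17.9
m=mask(p,'step_plate'); n,lab,sts,_=cv2.connectedComponentsWithStats(m)
u=proj(p,[*s['eef_pos'][:2],base+15]); print('u',u,sorted([tuple(x) for x in sts[1:] if x[4]>200],key=lambda x:-x[4])[:4])
for b0 in (base,): 
  b=fit([p],'step_plate',s['eef_pos'][:2],base=b0,yaws=[.379],rad=90); print(b,inv(b[0]))
q=Q;c,s_=np.cos(q[2]),np.sin(q[2])
for x,y in [(-75,-72),(-75,72),(103,-72),(103,72),(95,64),(95,-64)]: print((x,y),proj(p,[*T(x,y),26]).round(0))
E
```

```text
t 15.45 p [ 662.6 -120.9  109.2] rpy [-3.141 -0.     1.954] F [-0.1  0.4 -1.8] op 0.164 g 30.0 q6 -0.66
[52.4  6.7] 0.38307292382363034
u [321.43820699 281.51509478] [(np.int32(156), np.int32(179), np.int32(239), np.int32(151), np.int32(26006)), (np.int32(118), np.int32(388), np.int32(342), np.int32(12), np.int32(2505)), (np.int32(419), np.int32(264), np.int32(94), np.int32(41), np.int32(2261)), (np.int32(297), np.int32(361), np.int32(49), np.int32(17), np.int32(689))]
(array([ 6.60028990e+02, -1.21299129e+02,  3.40036296e-01]), np.float64(0.5375494225343822)) [49.9  7.3]
(-75, -72) [175. 330.]
(-75, 72) [154. 161.]
(103, -72) [378. 331.]
(103, 72) [388. 162.]
(95, 64) [377. 173.]
(95, -64) [370. 323.]
```

View pics/w9.png

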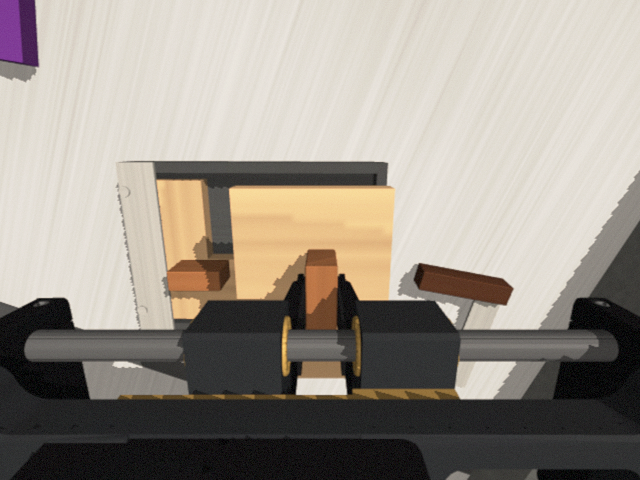

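The wrist view shows the step plate over the tray, with its top edge at row 187 and its sides at columns 230 and 393. The tray's +x/+y corner is at (388,162), matching the model, and big_ell is seated under the lip. I measure the held plate's edges.

```bash
cat > held.py <<'E'
from tp import *
def edge(a,cols,r0,r1):
    o=[]
    for c in cols:
        d=np.abs(np.diff(a[r0:r1,c])); i=d.argmax(); j=max(0,i-2); ww=d[j:i+3]; o.append((c,r0+j+.5+(ww*np.arange(len(ww))).sum()/ww.sum()))
    return np.array(o)
def held(p,zt,cols,rr,rowsL,cl,rowsR,cr,ytop,xl,xr):
    """plate pose from far edge (y=ytop) and its two side edges"""
    sat=cv2.cvtColor(p['color'],cv2.COLOR_BGR2HSV)[...,1].astype(np.float32)
    W=lambda e:np.array([ray(p,u,zt)[:2] for u in e])
    e=W(edge(sat,cols,*rr)); L=W(edge(sat.T,rowsL,*cl)[:,::-1]); R_=W(edge(sat.T,rowsR,*cr)[:,::-1])
    v=np.linalg.svd(e-np.median(e,0))[2][0]; 
    if v@(np.median(R_,0)-np.median(L,0))<0: v=-v
    n=np.array([-v[1],v[0]]); l,r=np.median(L@v),np.median(R_@v)
    y=np.median(e@n)-ytop; x=((l-xl)+(r-xr))/2
    o=x*v+y*n; print('yaw',round(float(np.arctan2(v[1],v[0])),3),'width',round(float(r-l),1),'(',xr-xl,') origin in tray',inv(o),'std',(L@v).std().round(2),(R_@v).std().round(2))
    return o
E
python3 - <<'E'
from held import *
s=env.state(); p=env.read_camera('wrist'); zt=s['eef_pos'][2]-17.9+15
held(p,zt,range(240,385,6),(180,197),range(200,245,4),(220,242),range(200,280,5),(382,405),54,-50,40)
# tray corner check: +x inner? outer wall top edges
g=cv2.cvtColor(p['color'],cv2.COLOR_BGR2GRAY).astype(np.float32)
W=lambda e:np.array([inv(ray(p,u,26)) for u in e])
print('outer +y wall (72)',np.median(W(edge(g,range(180,380,8),155,168)),0)[1]); 
print('outer +x wall (103)',np.median(W(edge(g.T,range(166,184,2),380,395)[:,::-1]),0)[0])
E
```

```text
yaw 0.38 width 90.9 ( 90 ) origin in tray [51.8  9.1] std 0.07 0.05
outer +y wall (72) 72.7
outer +x wall (103) 102.8
```

drive_tool(rows=[[[-0.006,0.004,0.11,0,0,0,0],[0,0,0.11,0,0,0,0],[0,0,0,0,0,0,0]]])

```text
t: 15.92
eef_pos: [663.2, -122.3, 52.5]
tcp_rot: [-3.139, -0.002, 1.953]
ft_force: [-0.2, -0.6, -0.2]
opening: 0.164
grip_force: 30.0
```

```bash
python3 - <<'E'
from held import *
st();s=env.state(); p=env.read_camera('wrist'); zt=s['eef_pos'][2]-17.9+15; print(inv(s['eef_pos']))
u=[proj(p,[*T(52,5+54),zt]),proj(p,[*T(2,40),zt]),proj(p,[*T(92,40),zt])]; print(np.round(u))
r,l,c=int(u[0][1]),int(u[1][0]),int(u[2][0])
held(p,zt,range(240,385,6),(r-10,r+10),range(200,245,4),(l-12,l+12),range(200,270,5),(c-12,c+12),54,-50,40)
g=cv2.cvtColor(p['color'],cv2.COLOR_BGR2GRAY).astype(np.float32)
W=lambda e:np.array([inv(ray(p,u,26)) for u in e])
a=proj(p,[*T(20,72),26]); b=proj(p,[*T(103,60),26]); print(a,b)
print('outer +y wall (72)',np.median(W(edge(g,range(180,380,8),int(a[1])-8,int(a[1])+8)),0)[1]); 
print('outer +x wall (103)',np.median(W(edge(g.T,range(int(b[1])-10,int(b[1])+10,2),int(b[0])-8,int(b[0])+8)[:,::-1]),0)[0])
E
```

```text
t 15.93 p [ 663.2 -122.3   52.5] rpy [-3.139e+00 -2.000e-03  1.953e+00] F [-0.2 -0.6 -0.2] op 0.164 g 30.0 q6 -0.66
[52.4  5.2]
[[321. 189.]
 [232. 223.]
 [392. 224.]]
yaw 0.383 width 91.5 ( 90 ) origin in tray [52.   7.7] std 0.11 0.07
[267.92908671 163.07771   ] [404.34221322 183.63292008]
outer +y wall (72) 72.7
outer +x wall (103) 102.8
```

drive_tool(rows=[[[-0.006,0.004,0.034,0,0,0,0],[0,0,0.034,0,0,0,0],[0,0,0.03,0,0,0,0],[0,0,0,0,0,0,0]]])

```text
t: 16.48
eef_pos: [665.5, -124.2, 29.5]
tcp_rot: [-3.141, -0.0, 1.952]
ft_force: [-0.1, 0.8, -1.4]
opening: 0.166
grip_force: 29.7
```

drive_tool(rows=[[[0,0,0.006,0,0,0,0],[0,0,0.006,0,0,0,0],[0,0,0,0,0,0,0]]])

```text
t: 16.85
eef_pos: [665.6, -124.3, 26.5]
tcp_rot: [-3.141, -0.0, 1.952]
ft_force: [0.6, 0.3, -1.8]
opening: 0.169
grip_force: 29.7
```

drive_tool(rows=[[[0,0,0.006,0,0,0,0],[0,0,0.006,0,0,0,0],[0,0,0,0,0,0,0]]])

```text
t: 17.23
eef_pos: [665.7, -124.3, 23.6]
tcp_rot: [3.142, -0.0, 1.952]
ft_force: [-0.2, -0.0, -0.2]
opening: 0.163
grip_force: 29.9
```

drive_tool(rows=[[[0,0,0.002,0,0,0,0],[0,0,0,0,0,0,0.4],[0,0,0,0,0,0,0.4],[0,0,0,0,0,0,0.4],[0,0,-0.06,0,0,0,0.4]]])

```text
t: 17.85
eef_pos: [665.1, -124.2, 37.8]
tcp_rot: [-3.14, -0.001, 1.952]
ft_force: [-0.1, 0.5, -0.8]
opening: 0.395
grip_force: 0.0
```

drive_tool(rows=[[[0,0,-0.2,0,0,0,0.4],[0,0,-0.2,0,0,0,0.4],[0,0,0,0,0,0,0.4],[0,0,0,0,0,0,0.4]]])

```text
t: 18.35
eef_pos: [665.5, -124.2, 138.6]
tcp_rot: [3.141, 0.0, 1.952]
ft_force: [0.4, 0.6, -0.4]
opening: 0.403
grip_force: 0.0
```

```bash
python3 - <<'E'
from held import *
st();s=env.state(); p=env.read_camera('wrist'); cv2.imwrite('pics/w10.png',p['color']); zt=21
u=[proj(p,[*T(52,6+54),zt]),proj(p,[*T(3,30),zt]),proj(p,[*T(93,30),zt])]; print(np.round(u))
r,l,c=int(u[0][1]),int(u[1][0]),int(u[2][0])
held(p,zt,range(l+10,c-10,4),(r-8,r+8),range(r+8,r+40,3),(l-9,l+9),range(r+8,r+40,3),(c-6,c+8),54,-50,40)
sat=cv2.cvtColor(p['color'],cv2.COLOR_BGR2HSV)[...,1].astype(np.float32)
b=proj(p,[*T(-43,35),zt]); e=edge(sat.T,range(int(b[1])-20,int(b[1])+20,4),int(b[0])-9,int(b[0])+9)[:,::-1]
print('ell bar right edge x',np.median([inv(ray(p,q,zt))[0] for q in e]), e[:,0].std())
print(env.place_of('step_plate',p)[:1] and [inv(w(p,r['at'])) for r in env.place_of('step_plate',p)[:1]], [w(p,r['at'])[2] for r in env.place_of('step_plate',p)[:1]])
a=plan((448.5,88.5,140),1.46+np.pi/2,.5,55,.17)
E
```

```text
t 18.35 p [ 665.5 -124.2  138.6] rpy [3.141 0.    1.952] F [ 0.4  0.6 -0.4] op 0.403 g 0.0 q6 -0.66
[[319. 170.]
 [264. 204.]
 [365. 204.]]
yaw 0.384 width 92.2 ( 90 ) origin in tray [53.9  4.4] std 0.13 0.17
ell bar right edge x -37.95 0.6798116712164815
[array([53.3,  1.4])] [np.float64(7.1662645815262636)]
[[0.159, -0.07, -0.002, 0, 0, -0.049, 0.5], [0.168, -0.045, -0.002, 0, 0, -0.049, 0.5], [0.173, -0.018, -0.002, 0, 0, -0.049, 0.5], [0.173, 0.008, -0.002, 0, 0, -0.049, 0.5], [0.17, 0.035, -0.002, 0, 0, -0.049, 0.5]]
[[0.163, 0.061, -0.002, 0, 0, -0.049, 0.5], [0.151, 0.085, -0.002, 0, 0, -0.049, 0.5]]
```

drive_tool(rows=[[[0.159,-0.07,-0.002,0,0,-0.049,0.5],[0.168,-0.045,-0.002,0,0,-0.049,0.5],[0.173,-0.018,-0.002,0,0,-0.049,0.5],[0.173,0.008,-0.002,0,0,-0.049,0.5],[0.17,0.035,-0.002,0,0,-0.049,0.5]]])

```text
t: 19.18
eef_pos: [509.4, 28.5, 140.2]
tcp_rot: [-3.141, -0.001, 2.727]
ft_force: [-0.1, 0.1, 0.8]
opening: 0.501
grip_force: 0.0
```

drive_tool(rows=[[[0.163,0.061,-0.002,0,0,-0.049,0.5],[0.151,0.085,-0.002,0,0,-0.049,0.5],[0,0,0,0,0,0,0.5],[0,0,0,0,0,0,0.5]]])

```text
t: 19.68
eef_pos: [449.5, 88.4, 141.6]
tcp_rot: [3.142, 0.0, 3.028]
ft_force: [-1.1, 0.2, 0.5]
opening: 0.496
grip_force: 0.0
```

```bash
python3 - <<'E'
from tp import *
st()
p=env.read_camera('wrist'); cv2.imwrite('pics/w11.png',p['color'])
b=fit([p],'small_plate',(448.5,88.5),yaws=[1.46],rad=60); print(b)
for r in env.place_of('small_plate',p)[:1]: X=w(p,r['at']); print(r['score'],X)
y=b[0][2]+np.pi/2
a=plan((b[0][0],b[0][1],80),y,.5,30); plan((b[0][0],b[0][1],17),y,.5,20,start=a)
t=env.read_camera('top')
for n,q in (('step_plate',T(53,4)),('big_ell',T(-45,-15))):
  for r in env.place_of(n,t): 
    X=w(t,r['at']); 
    if np.linalg.norm(X[:2]-q)<80: print(n,inv(X),X[2])
E
```

```text
t 19.68 p [449.5  88.4 141.6] rpy [3.142 0.    3.028] F [-1.1  0.2  0.5] op 0.496 g 0.0 q6 -1.41
(array([449.67959904,  89.24505484,   1.42535682]), np.float64(0.08056844203995209))
0.85 [446.65411091  86.68168096   3.74153795]
[[0.0, 0.002, 0.082, 0, 0, 0.003, 0.5], [0.0, 0.002, 0.082, 0, 0, 0.003, 0.5], [0.0, 0.002, 0.082, 0, 0, 0.003, 0.5]]
[[0.0, 0.0, 0.063, 0, 0, -0.0, 0.5], [0.0, 0.0, 0.063, 0, 0, -0.0, 0.5], [0.0, 0.0, 0.063, 0, 0, -0.0, 0.5], [0.0, 0.0, 0.063, 0, 0, -0.0, 0.5]]
step_plate [53.8 -2. ] 4.648364393019392
big_ell [-47.8 -18.1] 3.7194423939213266
```

drive_tool(rows=[[[0,0.002,0.11,0,0,0.003,0.5],[0,0.002,0.11,0,0,0.003,0.5],[0,0,0.09,0,0,0.003,0.5],[0,0,0.08,0,0,0,0.5],[0,0,0.07,0,0,0,0.5]]])

```text
t: 20.55
eef_pos: [449.2, 89.2, 25.8]
tcp_rot: [3.142, -0.0, 3.0]
ft_force: [0.7, -0.9, 0.1]
opening: 0.499
grip_force: 0.0
```

drive_tool(rows=[[[0,0,0.034,0,0,0,0.5],[0,0,0,0,0,0,0],[0,0,0,0,0,0,0],[0,0,0,0,0,0,0],[0,0,0,0,0,0,0]]])

```text
t: 21.18
eef_pos: [449.1, 89.7, 18.6]
tcp_rot: [3.141, 0.001, 3.001]
ft_force: [0.5, 0.9, 2.7]
opening: 0.169
grip_force: 30.0
```

drive_tool(rows=[[[0,0,0,0,0,0,0]]])

```text
t: 21.3
eef_pos: [449.2, 89.7, 18.6]
tcp_rot: [3.141, 0.001, 3.001]
ft_force: [-0.4, 1.8, 5.3]
opening: 0.168
grip_force: 30.0
```

```bash
python3 - <<'E'
from tp import *
st(); s=env.state()
a=plan((*s['eef_pos'][:2],110),s['tcp_rot'][2],0,50)
t=T(-19.5,27); plan((*t,110),0,0,55,.17,start=a,dyaw=.379-1.425)
E
```

```text
t 21.3 p [449.2  89.7  18.6] rpy [3.141e+00 1.000e-03 3.001e+00] F [-0.4  1.8  5.3] op 0.168 g 30.0 q6 -1.38
[[0.0, 0.0, -0.183, 0, 0, -0.0, 0], [0.0, 0.0, -0.183, 0, 0, -0.0, 0]]
[[-0.096, -0.112, 0.0, 0, 0, 0.048, 0], [-0.112, -0.097, 0.0, 0, 0, 0.048, 0], [-0.125, -0.079, 0.0, 0, 0, 0.048, 0], [-0.135, -0.06, 0.0, 0, 0, 0.048, 0], [-0.143, -0.039, 0.0, 0, 0, 0.048, 0]]
[[-0.147, -0.017, 0.0, 0, 0, 0.048, 0], [-0.148, 0.005, 0.0, 0, 0, 0.048, 0]]
```

drive_tool(rows=[[[0,0,-0.183,0,0,0,0],[0,0,-0.183,0,0,0,0],[-0.096,-0.112,0,0,0,0.048,0],[-0.112,-0.097,0,0,0,0.048,0],[-0.125,-0.079,0,0,0,0.048,0]]])

```text
t: 21.92
eef_pos: [508.9, -4.9, 109.9]
tcp_rot: [3.141, 0.0, 2.544]
ft_force: [0.1, -0.0, -0.1]
opening: 0.167
grip_force: 30.0
```

drive_tool(rows=[[[-0.135,-0.06,0,0,0,0.048,0],[-0.143,-0.039,0,0,0,0.048,0],[-0.147,-0.017,0,0,0,0.048,0],[-0.148,0.005,0,0,0,0.048,0],[0,0,0,0,0,0,0]]])

```text
t: 22.55
eef_pos: [587.8, -131.1, 109.2]
tcp_rot: [3.141, 0.0, 1.943]
ft_force: [-0.8, -0.3, 0.1]
opening: 0.165
grip_force: 30.0
```

drive_tool(rows=[[[0,0,0.1,0,0,0,0],[0,0,0.1,0,0,0,0],[0,0,0,0,0,0,0]]])

```text
t: 22.92
eef_pos: [585.7, -128.3, 58.3]
tcp_rot: [-3.139, -0.003, 1.948]
ft_force: [0.1, 0.6, 1.0]
opening: 0.164
grip_force: 30.0
```

```bash
cat > sm.py <<'E'
from held import *
st();s=env.state(); p=env.read_camera('wrist'); zt=s['eef_pos'][2]-18.6+15
x0,y0=inv(s['eef_pos']); print('tcp',x0,y0,'yaw',s['tcp_rot'][2]-np.pi/2)
u=[proj(p,[*T(x0,y0+34),zt]),proj(p,[*T(x0-20,y0+15),zt]),proj(p,[*T(x0+20,y0+15),zt])]
r,l,c=int(u[0][1]),int(u[1][0]),int(u[2][0]); print(r,l,c)
held(p,zt,range(l+10,c-10,3),(r-12,r+12),range(r+14,r+50,3),(l-9,l+9),range(r+14,r+50,3),(c-9,c+9),32.5,-20,20)
v=p['color'][...,2].astype(np.float32); b=[]
# profile along tray x at y=50, z=21 (plate tops): brightness
for yy in (50,54):
  pr=[(x,int(v[tuple(proj(p,[*T(x,yy),21]).round().astype(int)[::-1])])) for x in range(-60,30,3)]; print(yy,pr)
E
python3 sm.py
```

```text
t 22.93 p [ 585.7 -128.3   58.3] rpy [-3.139e+00 -3.000e-03  1.948e+00] F [0.1 0.6 1. ] op 0.164 g 30.0 q6 -0.7
tcp -21.7 28.3 yaw 0.3769192001730175
224 286 356
yaw 0.373 width 41.0 ( 40 ) origin in tray [-21.5  31.8] std 1.95 1.16
50 [(-60, 235), (-57, 230), (-54, 231), (-51, 233), (-48, 237), (-45, 242), (-42, 242), (-39, 243), (-36, 241), (-33, 234), (-30, 232), (-27, 228), (-24, 223), (-21, 228), (-18, 235), (-15, 239), (-12, 235), (-9, 230), (-6, 231), (-3, 231), (0, 237), (3, 97), (6, 245), (9, 243), (12, 244), (15, 244), (18, 243), (21, 244), (24, 245), (27, 244)]
54 [(-60, 236), (-57, 232), (-54, 229), (-51, 234), (-48, 236), (-45, 219), (-42, 174), (-39, 175), (-36, 175), (-33, 167), (-30, 164), (-27, 163), (-24, 153), (-21, 157), (-18, 169), (-15, 173), (-12, 166), (-9, 163), (-6, 164), (-3, 166), (0, 169), (3, 158), (6, 247), (9, 246), (12, 247), (15, 246), (18, 247), (21, 246), (24, 247), (27, 247)]
```

drive_tool(rows=[[[-0.004,0.008,0.03,0,0,0,0],[0,0,0.03,0,0,0,0],[0,0,0,0,0,0,0]]])

```text
t: 23.35
eef_pos: [589.2, -129.4, 44.3]
tcp_rot: [-3.141, -0.0, 1.946]
ft_force: [0.1, -0.4, -1.6]
opening: 0.166
grip_force: 30.0
```

```bash
python3 - <<'E'
from held import *
st();s=env.state(); p=env.read_camera('wrist'); zt=s['eef_pos'][2]-18.6+15
x0,y0=inv(s['eef_pos']); print('tcp',x0,y0,'yaw',s['tcp_rot'][2]-np.pi/2)
v=p['color'][...,2]; 
cv2.imwrite('pics/w12.png',p['color'])
for yy in (45,52,57):  # profile at plate-top heights
  print(yy,[int(v[tuple(proj(p,[*T(x,yy),21]).round().astype(int)[::-1])]) for x in range(-52,12,2)])
print('held profile',[(yy,[int(v[tuple(proj(p,[*T(x,yy),zt]).round().astype(int)[::-1])]) for x in range(-52,12,2)]) for yy in (48,)])
print('along y at x=-30, held z',[(y,int(v[tuple(proj(p,[*T(-30,y),zt]).round().astype(int)[::-1])])) for y in range(50,76)])
print('along y at x=-30, z26',[(y,int(v[tuple(proj(p,[*T(-30,y),26]).round().astype(int)[::-1])])) for y in range(50,76)])
E
```

```text
t 23.35 p [ 589.2 -129.4   44.3] rpy [-3.141 -0.     1.946] F [ 0.1 -0.4 -1.6] op 0.166 g 30.0 q6 -0.7
tcp -19.0 26.0 yaw 0.37512014587786924
45 [234, 150, 147, 150, 153, 102, 243, 242, 242, 244, 241, 236, 235, 235, 233, 225, 227, 232, 233, 238, 239, 235, 235, 231, 231, 233, 236, 236, 243, 245, 244, 243]
52 [233, 233, 238, 154, 153, 106, 243, 240, 242, 243, 243, 235, 233, 231, 232, 225, 226, 228, 234, 240, 238, 236, 232, 231, 230, 233, 236, 236, 239, 246, 246, 246]
57 [223, 226, 227, 228, 225, 149, 91, 174, 176, 179, 178, 176, 167, 165, 163, 156, 158, 160, 165, 171, 117, 115, 113, 107, 113, 105, 111, 85, 194, 200, 198, 199]
held profile [(48, [230, 230, 147, 152, 151, 148, 96, 243, 241, 242, 243, 240, 235, 234, 232, 226, 226, 231, 235, 238, 234, 232, 232, 233, 233, 235, 237, 235, 236, 237, 236, 237])]
along y at x=-30, held z [(50, 241), (51, 239), (52, 239), (53, 237), (54, 239), (55, 238), (56, 238), (57, 238), (58, 231), (59, 176), (60, 175), (61, 177), (62, 69), (63, 54), (64, 56), (65, 52), (66, 53), (67, 87), (68, 81), (69, 85), (70, 85), (71, 85), (72, 84), (73, 92), (74, 71), (75, 65)]
along y at x=-30, z26 [(50, 237), (51, 237), (52, 236), (53, 237), (54, 237), (55, 228), (56, 173), (57, 174), (58, 176), (59, 67), (60, 49), (61, 52), (62, 47), (63, 50), (64, 77), (65, 86), (66, 82), (67, 87), (68, 85), (69, 90), (70, 84), (71, 79), (72, 74), (73, 57), (74, 53), (75, 89)]
```

The held plate's true edges agree with the TCP: x -19, y 26. The slot spans x -43..3 and y -7..64, so I shift -1 mm in x and +2.3 mm in y and lower it.

drive_tool(rows=[[[0.009,-0.004,0,0,0,0,0],[0,0,0.012,0,0,0,0],[0,0,0.012,0,0,0,0],[0,0,0.012,0,0,0,0],[0,0,0,0,0,0,0]]])

```text
t: 24.02
eef_pos: [587.5, -127.8, 35.4]
tcp_rot: [-3.141, -0.0, 1.946]
ft_force: [0.4, 0.6, -0.2]
opening: 0.168
grip_force: 30.0
```

drive_tool(rows=[[[0,0,0.014,0,0,0,0],[0,0,0.014,0,0,0,0],[0,0,0.008,0,0,0,0],[0,0,0,0,0,0,0]]])

```text
t: 24.52
eef_pos: [587.5, -127.8, 26.5]
tcp_rot: [-3.141, -0.0, 1.946]
ft_force: [0.4, -0.7, -0.0]
opening: 0.166
grip_force: 30.0
```

drive_tool(rows=[[[0,0,0.004,0,0,0,0],[0,0,0,0,0,0,0]]])

```text
t: 24.78
eef_pos: [587.6, -127.8, 25.7]
tcp_rot: [3.141, -0.0, 1.946]
ft_force: [0.4, -0.9, -0.1]
opening: 0.167
grip_force: 30.0
```

drive_tool(rows=[[[0,0,0.004,0,0,0,0],[0,0,0,0,0,0,0.35],[0,0,0,0,0,0,0.35],[0,0,0,0,0,0,0.35],[0,0,-0.06,0,0,0,0.35]]])

```text
t: 25.4
eef_pos: [587.1, -127.6, 39.5]
tcp_rot: [-3.14, -0.001, 1.946]
ft_force: [0.5, -0.3, 0.2]
opening: 0.352
grip_force: 0.0
```

drive_tool(rows=[[[0,0,-0.2,0,0,0,0.35],[0,0,-0.2,0,0,0,0.35],[0,0,0,0,0,0,0.35],[0,0,0,0,0,0,0.35]]])

```text
t: 25.9
eef_pos: [587.3, -127.7, 139.9]
tcp_rot: [3.141, 0.0, 1.946]
ft_force: [0.2, -0.1, -0.9]
opening: 0.344
grip_force: 0.0
```

```bash
python3 - <<'E'
from held import *
st(); p=env.read_camera('wrist'); cv2.imwrite('pics/w13.png',p['color']); sd=env.read_camera('side')
v=p['color'][...,2]
S=lambda x,y,z:int(v[tuple(proj(p,[*T(x,y),z]).round().astype(int)[::-1])])
for yy in (30,45,54): print(yy,[(x,S(x,yy,21)) for x in range(-50,12,2)])
for xx in (-60,-30,-12,20,70): print(xx,[(y,S(xx,y,21)) for y in range(48,72,2)])
for pic in (p,sd):
  for n in ('big_ell','step_plate','small_plate'):
    for r in env.place_of(n,pic):
      X=w(pic,r['at'])
      if np.all(abs(inv(X))<100): print(n,round(r['score'],2),inv(X),X[2].round(1))
E
```

```text
t 25.9 p [ 587.3 -127.7  139.9] rpy [3.141 0.    1.946] F [ 0.2 -0.1 -0.9] op 0.344 g 0.0 q6 -0.7
30 [(-50, 232), (-48, 235), (-46, 237), (-44, 208), (-42, 94), (-40, 102), (-38, 155), (-36, 151), (-34, 149), (-32, 144), (-30, 145), (-28, 143), (-26, 189), (-24, 192), (-22, 190), (-20, 182), (-18, 182), (-16, 181), (-14, 184), (-12, 188), (-10, 233), (-8, 232), (-6, 233), (-4, 236), (-2, 236), (0, 192), (2, 52), (4, 201), (6, 235), (8, 235), (10, 235)]
45 [(-50, 233), (-48, 236), (-46, 235), (-44, 236), (-42, 85), (-40, 202), (-38, 243), (-36, 242), (-34, 236), (-32, 234), (-30, 193), (-28, 121), (-26, 118), (-24, 122), (-22, 122), (-20, 121), (-18, 123), (-16, 126), (-14, 124), (-12, 169), (-10, 233), (-8, 231), (-6, 232), (-4, 234), (-2, 236), (0, 206), (2, 54), (4, 238), (6, 243), (8, 241), (10, 243)]
54 [(-50, 234), (-48, 236), (-46, 236), (-44, 237), (-42, 183), (-40, 207), (-38, 242), (-36, 242), (-34, 242), (-32, 241), (-30, 236), (-28, 234), (-26, 233), (-24, 231), (-22, 224), (-20, 225), (-18, 230), (-16, 234), (-14, 239), (-12, 236), (-10, 231), (-8, 231), (-6, 231), (-4, 2
[... 293 characters left out ...]
 92), (64, 79), (66, 83), (68, 87), (70, 78)]
-12 [(48, 235), (50, 236), (52, 235), (54, 236), (56, 235), (58, 237), (60, 220), (62, 93), (64, 84), (66, 84), (68, 81), (70, 85)]
20 [(48, 242), (50, 246), (52, 246), (54, 246), (56, 242), (58, 135), (60, 61), (62, 48), (64, 83), (66, 83), (68, 85), (70, 87)]
70 [(48, 243), (50, 245), (52, 245), (54, 246), (56, 247), (58, 140), (60, 64), (62, 52), (64, 85), (66, 79), (68, 84), (70, 83)]
big_ell 0.65 [-45.9 -17.1] 7.6
step_plate 0.79 [54.6  4.1] 8.0
small_plate 0.64 [-20.7  24.9] 9.9
big_ell 0.61 [-42.5 -14.5] 2.8
step_plate 0.58 [54.2  3.8] 3.9
step_plate 0.54 [-21.4  29.4] 4.8
small_plate 0.91 [-21.2  33.5] 7.6
small_plate 0.55 [ 1.3 -0.8] 1.6
```

drive_tool(rows=[[[0.2,0,-0.1,0,0,0,0.35],[0.2,0,-0.1,0,0,0,0.35],[0.2,0,0,0,0,0,0.35],[0.2,0,0,0,0,0,0.35],[0,0,0,0,0,0,0.35]]])

```text
t: 26.92
eef_pos: [513.2, 60.7, 189.9]
tcp_rot: [-3.141, -0.0, 1.949]
ft_force: [0.1, -0.5, -0.9]
opening: 0.351
grip_force: 0.0
```

```bash
python3 - <<'E'
from held import *
st(); p=env.read_camera('top')
H=[]; 
for x in np.arange(-105,106,.5): H.append([0]) 
# rectified tray view at z=21, 2 px/mm, print per-row brightness profiles
g=p['color'][...,2].astype(np.float32)
def S(x,y,z=21):
    u=proj(p,[*T(x,y),z]).astype(np.float32); return int(cv2.remap(g,u[None,None,:1],u[None,None,1:],cv2.INTER_LINEAR)[0,0])
for x in (-60,-20,10,45,60,85): print('x',x,[(y,S(x,y)) for y in range(-74,-48,2)])
for y in (-50,-30,30,50): print('y',y,[(x,S(x,y)) for x in range(82,108,2)])
print([(x,S(x,-40)) for x in range(14,44,2)])
n='tape screw_jar try_square'.split()
for k in n: print(k,[w(p,r['at']).round(0) for r in env.place_of(k,p)[:1]])
E
```

```text
t 26.93 p [513.2  60.7 189.9] rpy [-3.141 -0.     1.949] F [ 0.1 -0.5 -0.9] op 0.351 g 0.0 q6 -0.39
x -60 [(-74, 76), (-72, 64), (-70, 62), (-68, 60), (-66, 69), (-64, 105), (-62, 146), (-60, 161), (-58, 164), (-56, 164), (-54, 163), (-52, 164), (-50, 164)]
x -20 [(-74, 73), (-72, 61), (-70, 59), (-68, 61), (-66, 77), (-64, 111), (-62, 150), (-60, 164), (-58, 165), (-56, 165), (-54, 164), (-52, 164), (-50, 163)]
x 10 [(-74, 74), (-72, 62), (-70, 58), (-68, 61), (-66, 85), (-64, 127), (-62, 162), (-60, 164), (-58, 165), (-56, 165), (-54, 164), (-52, 162), (-50, 160)]
x 45 [(-74, 80), (-72, 67), (-70, 60), (-68, 60), (-66, 78), (-64, 113), (-62, 147), (-60, 163), (-58, 164), (-56, 165), (-54, 164), (-52, 163), (-50, 162)]
x 60 [(-74, 79), (-72, 64), (-70, 58), (-68, 56), (-66, 73), (-64, 112), (-62, 153), (-60, 165), (-58, 164), (-56, 164), (-54, 164), (-52, 163), (-50, 162)]
x 85 [(-74, 86), (-72, 68), (-70, 60), (-68, 61), (-66, 76), (-64, 109), (-62, 148), (-60, 163), (-58, 165), (-56, 164), (-54, 164), (-52, 161), (-50, 160)]
y -50 [(82, 161), (84, 160), (86, 160), (88, 151), (90, 123), (92, 83), (94, 55), (96, 55), (98, 59), (100, 69), (102, 99), (104, 132), (106, 150)]
y -30 [(82, 161), (84, 161), (86, 161), (88, 158), (90, 145), (92, 100), (94, 62), (96, 52), (98, 59), (100, 69), (102, 98), (104, 137), (106, 151)]
y 30 [(82, 160), (84, 161), (86, 161), (88, 155), (90, 130), (92, 90), (94, 56), (96, 54), (98, 58), (100, 69), (102, 98), (104, 134), (106, 151)]
y 50 [(82, 174), (84, 174), (86, 173), (88, 171), (90, 164), (92, 117), (94, 74), (96, 52), (98, 49), (100, 52), (102, 64), (104, 71), (106, 78)]
[(14, 163), (16, 162), (18, 162), (20, 162), (22, 161), (24, 148), (26, 112), (28, 71), (30, 79), (32, 117), (34, 149), (36, 159), (38, 162), (40, 162), (42, 163)]
tape [array([ 353., -379.,   -1.])]
screw_jar [array([719., 303.,  -2.])]
try_square [array([ 794., -113.,   -3.])]
```

```bash
python3 -c "
from h import *
print(env.job_done())"
```

```text
the job is handed in; nothing more can be done
None
```

All three plates are in the tray, cleats up and released, with the big L under the lip. I handed the job in at about 27 s; edge and contact-height measurements show all three flat on the floor, and the square, tape and jar are where they were, but the hand-in call returned no verdict.

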